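# Gauge a blind bore and set the length stop

## Task

Take the depth rod out of its wooden stand and slide it gently down the bore of the steel block in the vise, pushing the stuck brass disc ahead of it, until it truly bottoms on the hard floor of the bore; leave the rod standing there. Read the length of rod still showing above the block's top face (up to the top of the orange head) and slide the blue stop on the rule until the gap between the red fence and the stop equals that length. Leave the oil bottle, tin, screwdriver and wrench where they are.

Things in the scene. Friction and masses are not known exactly. Their poses are not given: they have to be found in the camera images.
- vise: Green bench vise, fixed, holding an upright steel block 60 x 60 mm, 80 mm tall. Origin: underside centre of the block, z up; the block's top face is at z = 80 mm. A round blind bore runs straight down its axis. The green jaws on its +x and -x sides are 50 mm high and 70 mm wide; the whole reaches from x = -92 to +93 mm. The rod must not press on it with more than 35 N.
- bore_mouth (a point): Centre of the bore at the block's top face, 80 mm above the bench. Bore 14.5 mm diameter, 3 mm chamfer, hard floor (hidden; called floor, its surface bore_floor; gives 1 mm per 10 N) 30 to 65 mm down (differs every time). A thin brass disc sticks 8 to 28 mm down: it drags with 6 to 8 N, more than the rod's weight, and is pushed flat on the floor (count it as no thickness).
- bore_centre (a point): Point on the bore's axis 40 mm under the block's top face (not the floor). Feel in the bore: the rod has bottomed when the push climbs steeply past the disc's drag; a push of 14 to 20 N tells. More than 35 N on the floor damages it.
- rod: Depth rod, loose, upright: steel shaft 12 mm diameter with a 2 mm chamfer at the tip, 105 mm long, and above it an orange cylindrical head 22 mm diameter, 25 mm tall; 130 mm long in all, 0.1 to 0.17 kg. Origin at the tip, z along the rod to the head. At the start it stands in the stand, its tip 7 mm above the bench and its top 137 mm above it.
- rod_tip (a point): Centre of the rod's lower end.
- rod_top (a point): Centre of the top face of the orange head, 130 mm from the tip. Its height above the block's top face is the exposed length (65 to 100 mm when bottomed).
- stand: Light wooden stand, fixed, 64 x 64 mm, 45 mm tall, with a 14.5 mm hole 38 mm deep in the middle. Origin: centre of its underside.
- rule: Aluminium rule, fixed, 210 mm long along its x, 44 mm wide, 14 mm high, with a black tick every 10 mm from the fence. Origin: centre of its underside. A red fence block at the -x end, 44 mm high, has its measuring face at x = -75 mm. The blue stop slides along +x, away from the fence.
- fence_face (a point): Foot of the red fence's measuring face, on the rule's top, on its midline. x along the rule towards the stop.
- stop (a joint): Gap between the red fence's face and the near face of the stop in m, 0 to 0.130, growing along the rule's +x. It stays where it is left and needs about 3 N to slide.
- stop_grip (a point): Middle of the stop's blue upright fin, 48 mm above the bench: the fin is 30 mm along the rule, 14 mm across it, and spans heights 28.5 to 64.5 mm; below it is a black shoe 30 x 34 mm. The stop's near face is 15 mm nearer the fence than this point.
- oil: Bystander: amber oil bottle, 44 mm diameter, 90 mm tall, origin at its underside.
- tin: Bystander: small metal bowl, 64 mm diameter, 50 mm tall, origin at its underside.
- driver: Bystander: screwdriver, 140 mm long, lying on the bench.
- wrench: Bystander: wrench, 140 mm long, lying on the bench.
Things that resemble listed ones, but are neither listed nor needed, are in the scene too. Of the things shaped like the vise, the green one is meant.

How it is judged:
By the outcome, as a careful person would: the job done as asked, in the order asked, and still so for the second after the job is handed in, with the robot touching nothing.
It also fails if it takes over 58 s, if anything falls off the work surface, if the arm or the gripper's body presses on something with over 40 N, if the wrist force passes 120 N, or if a joint passes its speed limit or range.

## Robot

A 6-joint arm with a two-finger parallel gripper is mounted at the origin on the work surface. World frame = base frame: x ahead of the robot, y to its left, z up, the work surface at z = 0. Lengths are in m, angles in degrees, forces in N, time in s.
With the tool pointing down it reaches from about 0.25 to 0.725 m from the base axis. Payload 4 kg.
Tool frame: the origin (TCP) lies between the finger pads; the fingertips stand 17 mm ahead of it and the grasp point (between the pads) lies 2 mm behind it; z points along the fingers, y is the line along which they close (so a half turn about z gives the same grasp; the last joint's range is limited). The gripper opens to 85 mm and grips with 20 to 120 N. Pads are 22 mm wide; open, the fingers measure 114 mm over their backs; the gripper's body (76 mm by 85 mm) begins 54 mm behind the grasp point. The pads swing forward as they close: fully open they stand 13 mm farther back than shut.
Start: joints at [-68.239, 13.785, 0.286, 76.501, 0, 90], TCP at [0.185, -0.464, 0.248] pointing down, gripper open.
Joint ranges: [-155.79, 155.79], [-60.16, 107.12], [-62.33, 73.08], [-114, 123.19], [-81.49, 82.49], [-180, 180]. Speed limits (degrees/s): [159.86, 159.86, 180, 180, 180, 180].

## Interface

Orientations are given as a 3x3 rotation matrix whose columns are the frame's x, y, z axes.
In Python, from station import arm gives the robot as it stands. Calls block until the motion is done:
- arm.move_ptp(position, orientation): joint-space move of the TCP to a pose.
- arm.move_straight(position, ori=None, rate=0.15, max_force=None): straight line of the TCP; ori=None keeps the orientation; rate is the mean speed in m/s. With max_force (N) it stops when the force on the tool has changed by that much, and returns True; else False.
- arm.move_j(angles): joint-space move.
- arm.ungrasp() and arm.gripper_close(grip_force=None): open the fingers fully, or close them until they stop; grip_force is the grip in N (None keeps the last).
- arm.pause(seconds).
- arm.solve_ik(position, orientation): joint angles nearest the present ones, or None.
- arm.get_state(): the state.
- arm.capture(name): name is "scene" or "top"; returns a dict with "img" (480x640x3 uint8, blue, green, red), "fov_y" (degrees; the focal length in pixels is half the picture's height over the tangent of half this angle, whatever the lens; pixels are square), "cx", "cy" (the principal point, pixels), "rvec" (rotation vector, rad) and "tvec" (3), from world to camera coordinates, as OpenCV has them. Camera axes: x right, y down, z forward; pixel columns grow to the right and rows downward; lengths in m; the calibration is good to about 2 mm. A picture is of the moment at which its call begins. There is no depth.
A pose or a line that the arm cannot do raises arm.PlanningError and nothing moves.
- arm.hand_in(): hands the job in; it is judged then, once.
The state is a dict: "time_s": time; "joint_positions": joint angles; "qd": joint speeds; "tau": joint torques, N m; "position": TCP position; "eef_rot": TCP orientation; "ft_force": force on the tool from outside, world axes, zero at the start; "ft_torque": the same for the moment, N m; "width": opening from 0.0 (shut) to 1.0 (fully open); "grasp_force": force on a finger pad.
Only numpy, scipy, OpenCV 4.12 (cv2) and the standard library are available. Lean on these libraries where they do the work, as an engineer would, in place of code of your own. Each camera call takes 0.05 s, during which the arm holds its last target. There are 200 camera calls.

## Working session

There is one attempt and no reset: what is moved stays moved. The work goes in short steps, each a Python script; the robot and the scene stay as the last script left them, time stands still between calls to the robot, and variables do not carry over. Pictures are saved under pics/ and viewed, at most 10 in all, crops included, and the job is handed in when it is done.

```bash
mkdir -p pics; ls
python3 - <<'E'
from station import arm
import cv2
for n in("scene","top"):
    c=arm.capture(n); cv2.imwrite(f"pics/{n}0.png",c["img"]); print(n,c["fov_y"],c["cx"],c["cy"],c["rvec"],c["tvec"])
s=arm.get_state();print(s["time_s"],s["position"],s["eef_rot"],s["ft_force"],s["width"])
E
```

```text
pics
scene 45.31287802818638 326.53130411790147 245.48595499618042 [ 2.4144562   0.78752723 -0.26000202] [-0.42955129 -0.1977383   1.31444076]
top 51.25357942190318 326.70843976955155 236.13995033851242 [ 2.15106083 -2.16711617  0.10027688] [-4.25897321e-04  5.40372577e-01  1.26385811e+00]
0.1 [ 0.1851699  -0.46387587  0.24750782] [[ 9.28737792e-01  3.70736607e-01 -6.93660694e-04]
 [ 3.70737256e-01 -9.28736131e-01  1.75655001e-03]
 [ 6.98964202e-06 -1.88854024e-03 -9.99998217e-01]] [-0.28003617  0.77921588  0.11125271] 0.9993878787794861
```

View pics/scene0.png

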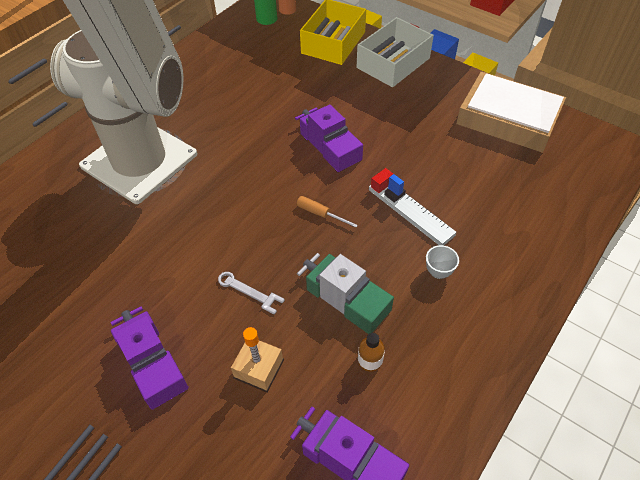

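View pics/top0.png

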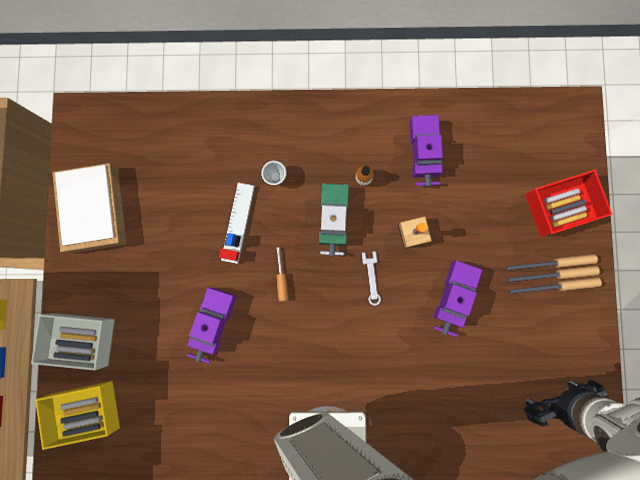

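Candidates. Rod: only the orange-headed one (top 421,228; scene 251,336). Vise: the green one (top 334,215), not the purple ones (427,147; 460,290; 205,325). Rule: the only one is at (237,222), with the stop at (233,240). I'll check these in close crops.

```bash
cat > h.py <<'E'
import numpy as np, cv2
def cam(c):
    f=240/np.tan(np.radians(c["fov_y"])/2)
    return np.array([[f,0,c["cx"]],[0,f,c["cy"]],[0,0,1]]),np.array(c["rvec"],float),np.array(c["tvec"],float)
def proj(c,P):
    K,r,t=cam(c); return cv2.projectPoints(np.array(P,float).reshape(-1,3),r,t,K,None)[0].reshape(-1,2)
def atz(c,uv,z):
    K,r,t=cam(c); R=cv2.Rodrigues(r)[0]; o=-R.T@t; d=R.T@np.linalg.inv(K)@np.array([uv[0],uv[1],1.]); return o+d*(z-o[2])/d[2]
def tri(c1,u1,c2,u2):
    P=[]
    for c in(c1,c2):
        K,r,t=cam(c); P.append(K@np.c_[cv2.Rodrigues(r)[0],t])
    X=cv2.triangulatePoints(P[0],P[1],np.array(u1,float).reshape(2,1),np.array(u2,float).reshape(2,1)).ravel(); return X[:3]/X[3]
def blob(img,lo,hi,box):
    x0,y0,x1,y1=box; m=cv2.inRange(cv2.cvtColor(img[y0:y1,x0:x1],cv2.COLOR_BGR2HSV),lo,hi)
    n,l,s,ce=cv2.connectedComponentsWithStats(m); i=1+np.argmax(s[1:,4]); ys,xs=np.where(l==i)
    return np.array([x0+xs.mean(),y0+ys.mean()]),len(xs),(x0+xs.min(),y0+ys.min(),x0+xs.max(),y0+ys.max()),cv2.minAreaRect(np.c_[xs+x0,ys+y0].astype(np.float32))
E
python3 - <<'E'
from station import arm
from h import *
import pickle
T=arm.capture("top");S=arm.capture("scene");pickle.dump((T,S),open("c.pkl","wb"))
up=lambda im,x,y,w,h:cv2.resize(im[y:y+h,x:x+w],(400,300),interpolation=cv2.INTER_CUBIC)
t,s=T["img"],S["img"]
cv2.imwrite("pics/crops.png",np.vstack([np.hstack([up(t,390,195,64,48+0),up(t,300,180,80,60)]),np.hstack([up(t,190,175,120,90),up(s,360,160,120,90)])]))
for nm,lo,hi,bt,bs in [("head",(8,200,150),(16,255,255),(395,210,440,250),(235,320,270,350)),("fin",(100,150,60),(125,255,255),(215,220,260,260),(370,165,420,205)),("red",(0,170,80),(4,255,255),(210,240,250,270),(365,165,400,195))]:
    a=blob(t,lo,hi,bt);b=blob(s,lo,hi,bs);print(nm,a,b,tri(T,a[0],S,b[0]))
E
```

```text
head (array([418.78571429, 229.64285714]), 14, (np.int64(417), np.int64(226), np.int64(423), np.int64(231)), ((418.9753723144531, 229.72947692871094), (7.8102498054504395, 3.2009220123291016), 39.80556869506836)) (array([250.89215686, 340.99019608]), 102, (np.int64(243), np.int64(332), np.int64(258), np.int64(346)), ((249.7902374267578, 339.81219482421875), (16.552799224853516, 12.432061195373535), 12.094757080078125)) [ 0.54739724 -0.22903113  0.10126428]
fin (array([230.48421053, 239.26315789]), 95, (np.int64(226), np.int64(233), np.int64(235), np.int64(245)), ((230.44119262695312, 239.23532104492188), (8.246211051940918, 11.399173736572266), 14.03624439239502)) (array([395.53393665, 184.41176471]), 221, (np.int64(388), np.int64(174), np.int64(403), np.int64(195)), ((395.5000305175781, 184.5), (17.799999237060547, 14.600000381469727), 36.869895935058594)) [0.53358151 0.24241957 0.04435016]
red (array([228.125     , 254.07738095]), 168, (np.int64(219), np.int64(248), np.int64(238), np.int64(260)), ((228.3846435546875, 254.07691955566406), (18.43491554260254, 9.41357421875), 11.309932708740234)) (array([380.68120805, 179.47651007]), 298, (np.int64(371), np.int64(168), np.int64(392), np.int64(192)), ((381.6800231933594, 179.74002075195312), (16.399999618530273, 24.60000228881836), 53.13010025024414)) [0.49503668 0.24976655 0.02859352]
```

View pics/crops.png

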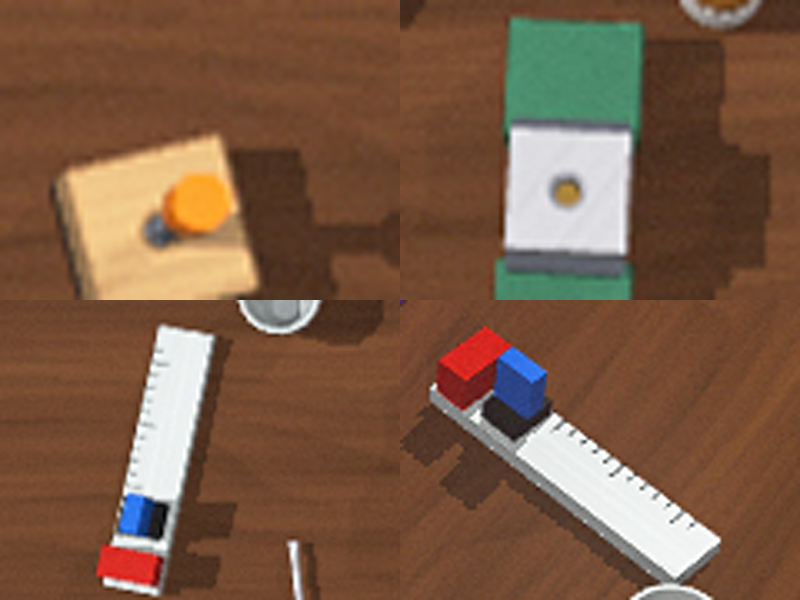

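The crops confirm the choices: orange head at top (422,227), bore mouth with brass disc at (333,218), and the blue fin next to the red fence at (231,239). Next I'll fit poses from both views.

```bash
cat > fit.py <<'E'
from h import *
import pickle
from scipy.optimize import least_squares
T,S=pickle.load(open("c.pkl","rb"))
def hullc(c,P):
    h=cv2.convexHull(proj(c,P).astype(np.float32)); m=cv2.moments(h); return np.array([m["m10"],m["m01"]])/m["m00"],m["m00"]
Rz=lambda a:np.array([[np.cos(a),-np.sin(a),0],[np.sin(a),np.cos(a),0],[0,0,1]])
a=np.linspace(0,2*np.pi,40)
def cyl(x,y,r,z0,z1): return np.array([[x+r*np.cos(t),y+r*np.sin(t),z] for t in a for z in(z0,z1)])
# head
obs=[blob(c["img"],(5,150,90),(17,255,255),b) for c,b in((T,(416,219,440,236)),(S,(238,322,264,349)))]
f=lambda p:np.concatenate([hullc(c,cyl(*p,.011,.112,.137))[0]-o[0] for c,o in zip((T,S),obs)])
r=least_squares(f,[.55,-.23]);print("rod",r.x,r.fun,[o[1] for o in obs],[hullc(c,cyl(*r.x,.011,.112,.137))[1] for c in(T,S)])
# block top face
obs=[]
for c,b in((T,(312,196,356,240)),(S,(310,245,375,300))):
    o=blob(c["img"],(0,0,165),(179,40,255),b); obs.append(o)
print("block",[(o[1],o[0],o[3]) for o in obs], [atz(T,obs[0][0],.08),atz(S,obs[1][0],.08)])
print("bore eye",atz(T,(333.3,218.1),.08),atz(S,(343,272),.08))
# rule
t3=lambda x,y:((x+.5)/3.3333-.5)
tp=np.array([(190+t3(160,0),175+t3(25,0)),(190+t3(214,0),175+t3(36,0)),(190+t3(158,0),175+t3(295,0))])
sp=np.array([(360+t3(320,0),160+t3(243,0)),(360+t3(272,0),160+t3(280,0)),(360+t3(30,0),160+t3(88,0))])
C=np.array([[.105,.022,.014],[.105,-.022,.014],[-.105,-.022,.014]])
blue=[blob(c["img"],(100,120,40),(128,255,255),b) for c,b in((T,(215,220,260,260)),(S,(370,165,420,205)))]
box=np.array([[x,y,z] for x in(0,.03) for y in(-.007,.007) for z in(.0285,.0645)])
def g(p):
    W=lambda Q:Q@Rz(p[2]).T+[p[0],p[1],0]
    fin=W(box+[-.075+p[3],0,0])
    return np.concatenate([(proj(T,W(C))-tp).ravel(),(proj(S,W(C))-sp).ravel()]+[hullc(c,fin)[0]-o[0] for c,o in zip((T,S),blue)])
r=least_squares(g,[.58,.23,-.2,.01]);p=r.x
print("rule",p[:2],np.degrees(p[2]),"gap",p[3],np.round(r.fun,1)); print("grip",Rz(p[2])@[-.06+p[3],0,0]+[p[0],p[1],.048])
E
python3 fit.py
```

```text
rod [ 0.54719711 -0.22706125] [-0.1312162  -0.71723463 -0.483891   -0.26959372] [38, 425] [86.20027415733784, 237.56101243407466]
block [(554, array([333.11191336, 217.60830325]), ((333.0192565917969, 217.59616088867188), (24.06796646118164, 24.30579376220703), 2.726310968399048)), (854, array([342.37470726, 272.77868852]), ((342.2798156738281, 272.7339172363281), (30.712905883789062, 33.83988571166992), 43.2642936706543))] [array([ 0.58115544, -0.02144147,  0.08      ]), array([ 0.5843331 , -0.02177595,  0.08      ])]
bore eye [ 0.57991445 -0.02190006  0.08      ] [ 0.58427903 -0.01974858  0.08      ]
rule [0.58227733 0.23044762] -11.824892040237936 gap 0.010362558080024193 [ 0.2 -0.6  0.2 -0.7 -0.2 -0.7 -0.1 -0.8 -0.1 -0.1 -0.7 -0.8  0.  -0.5
 -0.7 -0.2]
grip [0.53369327 0.24061939 0.048     ]
```

```bash
cat >> h.py <<'E'
D=np.array([[1,0,0],[0,-1,0],[0,0,-1.]])
def st(arm,m=""):
    s=arm.get_state(); print(m,round(s["time_s"],2),np.round(s["position"],4),"F",np.round(s["ft_force"],1),"w",round(s["width"],3),"g",round(s["grasp_force"],1)); return s
E
python3 - <<'E'
from station import arm
from h import *
import pickle
T,S=pickle.load(open("c.pkl","rb"))
e=(np.array([200,202])+.5)/6.25-.5+[390,195]
for v in [(5,120,90),(5,120,160)]:
    b=blob(T["img"],v,(22,255,255),(414,217,434,237)); print(b[0],b[1])
b=blob(S["img"],(5,190,90),(17,255,255),(238,322,264,349));print(b[0],b[1],b[2])
print(e,atz(T,e,.137),"scene head",atz(S,b[0],.128))
x,y=.5475,-.2285
p=atz(T,e,.137); x,y=(p[0]+.0015),p[1]
arm.move_ptp([x,y,.20],D)
arm.move_straight([x,y,.1225],rate=.12)
st(arm,"down")
c=arm.capture("scene");t=arm.capture("top")
u=lambda im,x0,y0,w,h:cv2.resize(im[y0:y0+h,x0:x0+w],(400,400),interpolation=cv2.INTER_CUBIC)
cv2.imwrite("pics/pre.png",np.hstack([u(c["img"],200,290,100,100),u(t["img"],380,180,80,80)]))
E
```

```text
[423.06329114 226.33544304] 158
[421.38095238 226.6952381 ] 105
[250.59375   339.8984375] 128 (np.int64(243), np.int64(328), np.int64(258), np.int64(346))
[421.58 226.9 ] [ 0.54881937 -0.23054943  0.137     ] scene head [ 0.55740888 -0.23550846  0.128     ]
down 2.59 [ 0.5507 -0.2311  0.1233] F [-0.3 -0.2  0.8] w 1.0 g 0.0
```

View pics/pre.png

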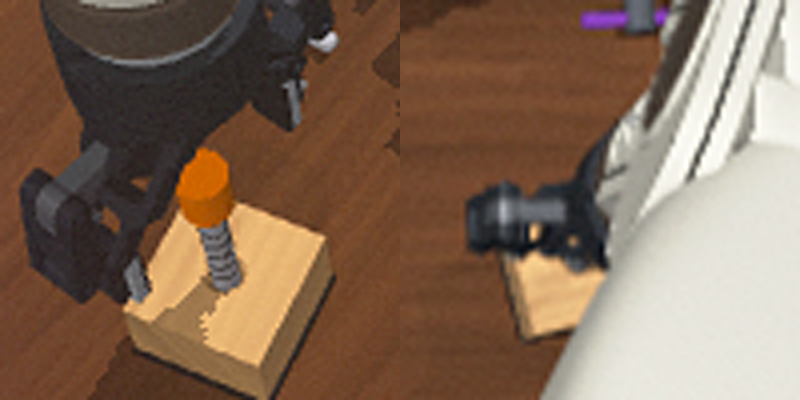

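Run:
```python
from station import arm
from h import *
arm.gripper_close(grip_force=60); s=st(arm,"closed"); p=s["position"]
arm.pause(.2); st(arm,"settle")
arm.move_straight([p[0],p[1],p[2]+.012],rate=.05); st(arm,"lift1")
arm.move_straight([p[0],p[1],.235],rate=.12); s=st(arm,"lift")
print("grasp z",p[2])
c=arm.capture("scene");t=arm.capture("top")
u=lambda im,x0,y0,w,h:cv2.resize(im[y0:y0+h,x0:x0+w],(400,400),interpolation=cv2.INTER_CUBIC)
cv2.imwrite("pics/lift.png",np.hstack([u(c["img"],200,240,120,120),u(t["img"],380,180,80,80)]))
```

```text
closed 3.3 [ 0.5505 -0.2304  0.1228] F [-1.   0.3  2.2] w 0.236 g 58.5
settle 3.5 [ 0.5505 -0.2304  0.1228] F [-0.6  1.1  2.9] w 0.24 g 58.5
lift1 3.9 [ 0.5506 -0.2306  0.135 ] F [-0.4 -0.5 -1.8] w 0.241 g 58.7
lift 4.88 [ 0.55   -0.2302  0.234 ] F [ 0.1  0.1 -2.4] w 0.241 g 58.7
grasp z 0.12280223205924044
```

View pics/lift.png

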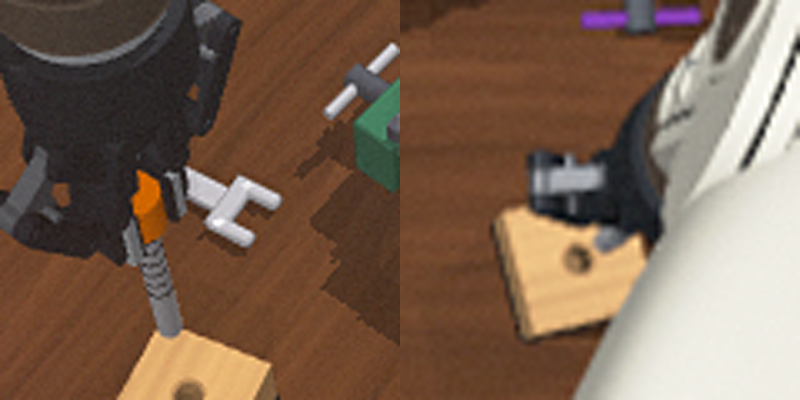

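Run:
```python
from h import *
import pickle
T,S=pickle.load(open("c.pkl","rb"))
ht=atz(T,((179.5+.5)/5-.5+380,(259.5+.5)/5-.5+180),.045); hs=atz(S,(188.5/3.333-.5+200,390.5/3.333-.5+240),.045)
print(ht,hs,"tip scene",atz(S,(168.5/3.333-.5+200,331/3.333-.5+240),.118))
bt=atz(T,(333.1,217.7),.08);bs=atz(S,(342.5,272.5),.08)
print(bt,bs)
for b,h in((bt,ht),(bs,hs)): print(b[:2]-h[:2]+[.5505,-.2304])
```

```text
[ 0.54865622 -0.23100087  0.045     ] [ 0.55110766 -0.22821049  0.045     ] tip scene [ 0.55132204 -0.23145562  0.118     ]
[ 0.58092502 -0.02140995  0.08      ] [ 0.58417021 -0.02115523  0.08      ]
[ 0.58276879 -0.02080908]
[ 0.58356255 -0.02334474]
```

Run:
```python
from station import arm
from h import *
x,y=.583,-.0215
arm.move_ptp([x,y,.235],D)
arm.move_straight([x,y,.212],rate=.1); st(arm,"above")
c=arm.capture("scene");cv2.imwrite("pics/above.png",cv2.resize(c["img"][200:320,270:430],(800,600),interpolation=cv2.INTER_CUBIC))
print(arm.move_straight([x,y,.188],rate=.03,max_force=5)); s=st(arm,"entry")
```

```text
above 6.22 [ 0.5825 -0.023   0.2115] F [ 1.  -0.  -1.9] w 0.24 g 58.7
False
entry 7.22 [ 0.5832 -0.0215  0.1882] F [ 0.2 -0.3 -1.1] w 0.241 g 58.7
```

View pics/above.png

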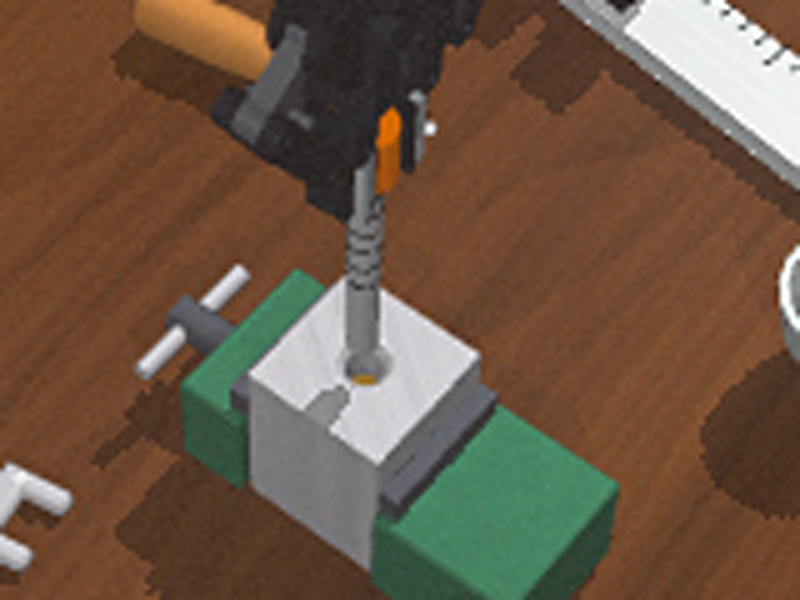

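Run:
```python
from station import arm
from h import *
s=arm.get_state(); x,y=.5832,-.0215
print(arm.move_straight([x,y,.128],rate=.02,max_force=15)); s=st(arm,"stop"); arm.pause(.2); s=st(arm,"settle")
print("exposed est",s["position"][2]-.1228+.137-.08)
```

```text
True
stop 9.01 [ 0.5835 -0.0212  0.1536] F [-1.4 -0.3  4.4] w 0.235 g 59.6
settle 9.21 [ 0.5835 -0.0212  0.1536] F [-0.4  0.2  5.5] w 0.239 g 59.5
exposed est 0.08777337847096879
```

Run:
```python
from station import arm
from h import *
x,y=.5834,-.0213
z=arm.get_state()["position"][2]
for i in range(14):
    z-=.0005; arm.move_straight([x,y,z],rate=.01); arm.pause(.05)
    q=[arm.get_state() for _ in range(3)]; F=np.mean([s["ft_force"] for s in q],0); s=q[-1]
    print(round(s["time_s"],2),round(z,4),np.round(s["position"][2],5),np.round(F,1),round(s["width"],3))
    if F[2]>15: break
```

```text
9.51 0.1531 0.15368 [-1.8 -0.2  5.5] 0.237
9.81 0.1526 0.15349 [-2.5  0.5  6.9] 0.236
10.11 0.1521 0.1534 [-3.2  0.1  9.2] 0.237
10.41 0.1516 0.15341 [-2.7  0.9 11.1] 0.238
10.71 0.1511 0.15336 [-4.3  0.8 12.4] 0.237
11.01 0.1506 0.15334 [-4.1  0.4 14.8] 0.236
11.31 0.1501 0.15328 [-4.3  1.  16.7] 0.241
```

```bash
cat >> h.py <<'E'
def avg(arm,n=5):
    q=[]
    for _ in range(n): arm.pause(.02); q.append(arm.get_state())
    return np.mean([s["position"] for s in q],0),np.mean([s["ft_force"] for s in q],0),q[-1]["time_s"]
def press(arm,x,y,z,F,dz=.0007,n=12):
    for i in range(n):
        z-=dz; arm.move_straight([x,y,z],rate=.02); p,f,t=avg(arm,3)
        print(round(t,2),"cmd",round(z,4),np.round(p,5),np.round(f,1))
        if f[2]>F: return z
    return z
E
python3 - <<'E'
from station import arm
from h import *
x,y=.5829,-.0213
arm.move_straight([x,y,.158],rate=.03); p,f,t=avg(arm);print("up",t,p,f)
x+=0.0003*np.clip(f[0],-3,3); y+=.0003*np.clip(f[1],-3,3)
arm.move_straight([x,y,.1555],rate=.02);p,f,t=avg(arm);print("dn",t,p,f)
press(arm,x,y,.1545,15,n=9)
E
```

```text
up 11.8083 [ 0.58257082 -0.02132265  0.15705052] [ 0.36615891  0.32781681 -1.54229049]
dn 12.1667 [ 0.58286361 -0.02120218  0.15512726] [-0.08580304  0.11606691 -1.47298387]
12.47 cmd 0.1538 [ 0.58317 -0.02117  0.15415] [-0.2 -0.4  0.1]
12.77 cmd 0.1531 [ 0.58333 -0.02118  0.15374] [-0.8  0.3  3.8]
13.07 cmd 0.1524 [ 0.5835  -0.02117  0.15344] [-1.3 -0.1  6.8]
13.37 cmd 0.1517 [ 0.58366 -0.02119  0.1534 ] [-2.   0.4  9.1]
13.67 cmd 0.151 [ 0.5838  -0.02118  0.15335] [-3.1 -0.3 12.4]
13.97 cmd 0.1503 [ 0.58396 -0.02116  0.15329] [-3.9  0.2 15.3]
```

Run:
```python
from station import arm
from h import *
x,y=.5828,-.0213
arm.move_straight([x,y,.1536],rate=.02);print("light",avg(arm))
arm.ungrasp(); arm.pause(.2); print("open",avg(arm))
arm.move_straight([x,y,.215],rate=.12); arm.gripper_close(); st(arm,"closed"); base=avg(arm,8);print(base)
c=arm.capture("scene");cv2.imwrite("pics/rel.png",cv2.resize(c["img"][200:320,270:430],(800,600),interpolation=cv2.INTER_CUBIC))
arm.move_straight([x,y,.193],rate=.1)
print(arm.move_straight([x,y,.178],rate=.01,max_force=3)); r=avg(arm);print("touch",r)
z=r[0][2]
press(arm,x,y,z,15,n=8)
```

```text
light (array([ 0.58308712, -0.02131734,  0.15373421]), array([-0.74456603,  0.30226305,  4.38642404]), 14.3667)
open (array([ 0.58281164, -0.02130208,  0.15363306]), array([-0.12543808, -0.10611044, -0.00668725]), 15.3)
closed 16.73 [ 0.5828 -0.0213  0.2151] F [-0.5  0.5  0.1] w 0.002 g 0.0
(array([ 0.58281203, -0.02130258,  0.21504822]), array([0.31566035, 0.05511317, 0.37589837]), 16.8583)
True
touch (array([ 0.5828781 , -0.02130727,  0.18494977]), array([-0.09131181, -0.19209994,  4.56789861]), 18.2417)
18.54 cmd 0.1842 [ 0.58317 -0.02131  0.18485] [-0.3  0.1  5.9]
18.84 cmd 0.1835 [ 0.5834  -0.02133  0.18467] [-0.8 -0.5  7.7]
19.14 cmd 0.1828 [ 0.58362 -0.02132  0.18462] [-0.6  0.1 10.3]
19.44 cmd 0.1821 [ 0.58382 -0.02126  0.18457] [-1.8  0.  12.7]
19.74 cmd 0.1814 [ 0.58402 -0.02121  0.18448] [-1.6  0.2 14.6]
20.04 cmd 0.1807 [ 0.58419 -0.02113  0.18439] [-2.8  1.2 17.2]
```

View pics/rel.png

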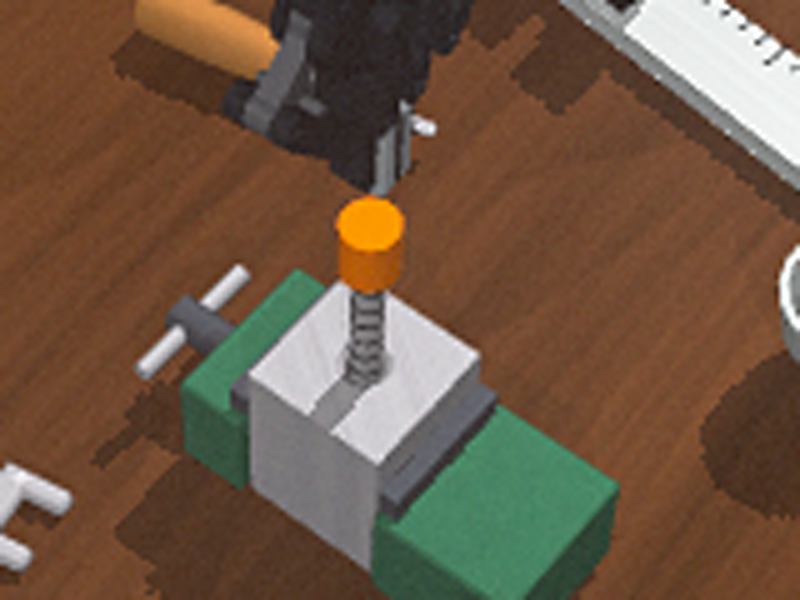

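Run:
```python
from station import arm
from h import *
a=np.radians(-11.825);u=np.array([np.cos(a),np.sin(a),0]);O=np.diag([1,1,1.])
R=np.array([[np.cos(a),-np.sin(a),0],[np.sin(a),np.cos(a),0],[0,0,1]])@D
s=arm.get_state()["position"];arm.move_straight([.5828,-.0213,.23],rate=.15); arm.ungrasp()
g=np.array([.5342,.2405,.051])
arm.move_ptp(g+[0,0,.08],R); arm.move_straight(g,rate=.1); st(arm,"at fin")
for n,b in(("scene",(340,140,120)),("top",(180,190,100))):
    c=arm.capture(n)["img"];x,y,w=b;np.save(n,cv2.resize(c[y:y+w,x:x+w],(400,400),interpolation=cv2.INTER_CUBIC))
cv2.imwrite("pics/fin.png",np.hstack([np.load("scene.npy"),np.load("top.npy")]))
```

```text
at fin 26.87 [0.5348 0.2407 0.0516] F [-0.1  0.2 -0.1] w 1.0 g 0.0
```

View pics/fin.png

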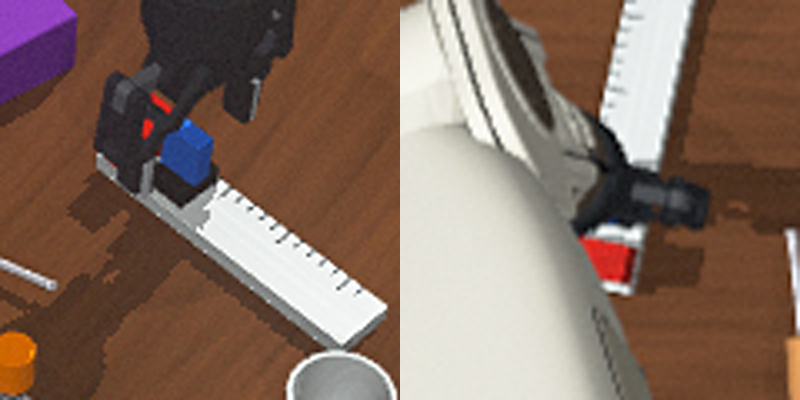

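Run:
```python
from station import arm
from h import *
a=np.radians(-11.825);u=np.array([np.cos(a),np.sin(a),0])
arm.gripper_close(grip_force=60); st(arm,"closed"); p0,f,t=avg(arm); print(p0,f,t)
print(arm.move_straight(p0-.02*u,rate=.02,max_force=9)); p,f,t=avg(arm); print("stop",(p-p0)@u,f@u,f,t)
s=p-p0-((p-p0)@u)*u;print("off",s)
q=p.copy()
for i in range(3):
    q=q-.0007*u; arm.move_straight(q,rate=.02); p,f,t=avg(arm); print((p-p0)@u,f@u,np.round(f,1),t)
```

```text
closed 27.62 [0.5346 0.2421 0.0513] F [-0.2  5.7 -0.1] w 0.155 g 60.6
[0.53458906 0.2420841  0.05136054] [ 0.63927403  5.01478479 -0.16359148] 27.7
True
stop -0.011105316610358153 0.7850069665338645 [ 0.53914791 -1.25559665  4.12256978] 28.45
off [ 8.05618475e-06  3.84788989e-05 -3.36890519e-05]
-0.011174051657440029 4.143720350825691 [ 4.2 -0.2 -0.4] 28.7833
-0.011223931194018716 6.688447101116246 [ 6.6 -0.9 -1.6] 29.1167
-0.011269076128591776 8.23759498348468 [ 8.2 -1.1 -2.4] 29.45
```

```bash
python3 - <<'E'
from station import arm
from h import *
a=np.radians(-11.825);u=np.array([np.cos(a),np.sin(a),0])
p0=np.array([0.53458906,0.2420841,0.05136054]); tgt=.0883-.01115; cmd=tgt
for i in range(4):
    arm.move_straight(p0+cmd*u,rate=.06); arm.pause(.15); p,f,t=avg(arm); e=tgt-(p-p0)@u; print(round(e*1e3,2),"mm",np.round(f,1),t)
    if abs(e)<1.5e-4: break
    cmd+=e
arm.ungrasp(); p,f,t=avg(arm); print("open",((p-p0)@u+.01115)*1e3,f)
arm.move_straight([p[0],p[1],.2],rate=.12)
arm.move_ptp([.45,.30,.32],arm.get_state()["eef_rot"]) if 0 else arm.move_j([-68.239,13.785,.286,76.501,0,90]); st(arm,"home")
T=arm.capture("top");S=arm.capture("scene")
import pickle;pickle.dump((T,S),open("c2.pkl","wb"))
r=lambda im,x,y,w,h:cv2.resize(im[y:y+h,x:x+w],(400,300),interpolation=cv2.INTER_CUBIC)
cv2.imwrite("pics/fin2.png",np.vstack([np.hstack([r(T["img"],190,175,120,90),r(S["img"],360,160,120,90)]),np.hstack([r(T["img"],300,180,80,60),r(S["img"],290,210,120,90)])]))
E
sed -e 's/c.pkl/c2.pkl/' fit.py | python3 - | tail -3
```

```text
-0.61 mm [0.2 5.3 1.9] 31.3417
-0.57 mm [1.7 5.  1.1] 31.825
-0.43 mm [2.8 4.6 0.5] 32.3083
-0.18 mm [ 3.2  4.8 -0.4] 32.7917
open 86.70270348684924 [ 0.2473037  -0.07244772  0.29101545]
home 38.41 [ 0.1857 -0.4643  0.2483] F [ 0.3 -0.1  0.1] w 1.002 g 0.0
rod [ 0.55155222 -0.23559097] [-15.84714219   5.03215143  -1.41153162   7.09797487] [3, 425] [86.88922703871503, 239.82465720339678]
block [(445, array([332.51460674, 218.65842697]), ((333.07110595703125, 217.57855224609375), (24.069931030273438, 24.31962013244629), 2.862405300140381)), (411, array([350.38686131, 275.87591241]), ((348.15380859375, 276.7691955566406), (21.63330841064453, 29.399110794067383), 33.6900634765625))] [array([ 0.57852725, -0.01993276,  0.08      ]), array([ 0.59978603, -0.01871624,  0.08      ])]
bore eye [ 0.57991445 -0.02190006  0.08      ] [ 0.58427903 -0.01974858  0.08      ]Traceback (most recent call last):
  File "<stdin>", line 25, in <module>
  File "h.py", line 16, in blob
    n,l,s,ce=cv2.connectedComponentsWithStats(m); i=1+np.argmax(s[1:,4]); ys,xs=np.where(l==i)
                                                      ~~~~~~~~~^^^^^^^^^
    return _wrapfunc(a, 'argmax', axis=axis, out=out, **kwds)
    return bound(*args, **kwds)
ValueError: attempt to get argmax of an empty sequence
```

View pics/fin2.png

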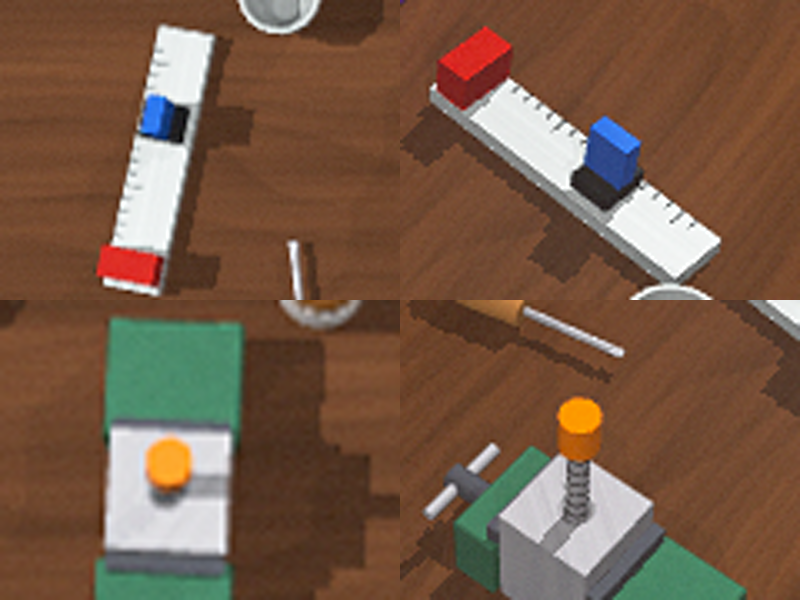

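```bash
sed -e 's/c.pkl/c2.pkl/' -e 's/(215,220,260,260)/(222,195,250,225)/;s/(370,165,420,205)/(410,190,440,225)/' -e 's/\.01\]);p/.09]);p/' fit.py | python3 - | tail -2
```

```text
-0.8  0.1]
grip [0.60989918 0.22469126 0.048     ]
```

```bash
python3 -c "
from station import arm
print(arm.hand_in())"
```

```text
the job is handed in; nothing more can be done
None
```

I handed the job in at about 38 s on the robot's clock: the rod stands bottomed in the bore (it held a 17 N push) with about 88.3 mm showing, and the stop gap is about 88.5 mm, give or take about 0.5 mm.

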